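# Tighten the loose screw of the glass rinser

### The job

One of the two large slotted screws of the glass rinser has worked loose and stands proud of the other. Take the screwdriver from its wooden block, seat its blade in the slot of the loose screw and, keeping it pushed down, turn the screw clockwise until it is fully home. Then put the screwdriver back upright in its block and let go.

Things in the scene. Friction and masses are not known exactly. Their poses are not given: they have to be found in the camera images.
- driver: Screwdriver, 152 mm, 0.16 kg, upright in its block, yaw varies. Origin: middle of the blade's lower edge; z up the shaft, x along the blade's width. Blade 16 mm wide (x), 4 thick (y), 16 high; shaft 10 mm thick; black collar, 48 mm across, 72 to 78 mm above the tip, rests on the block; dark handle 78 to 150 mm above the tip, square 30 x 30 mm, faces square to x and y.
- loose_slot (a point): Middle of the slot's floor in the loose screw; z up, x along the slot; moves with the screw. Either end of the rinser (steel tray 160 x 96 x 30 mm, screws 98 mm apart). Heads 38 mm wide, 14 high; the loose one is 8 mm higher: slot floor 41 mm above the worktop, 33 when home. Slot 30 mm long with closed ends, 11 deep, 6 wide in its lowest 3 mm, flaring to 15. Seated: blade on the floor.
- loose_screw (a joint): Turn of the loose screw in rad: 0 as found, grows clockwise seen from above; 1.25 (72 degrees) at its stop, fully home. It sinks 8 mm evenly over the 1.25 rad, so the blade must follow it down. Turning takes about 0.16 N m; it stays where it is left. The blade has about 7 degrees of play each way in the slot.
- stand: Wooden block 60 x 60 x 80 mm, fixed on the worktop, that holds the screwdriver. Origin: centre of its underside; z up. A vertical round hole, 30 mm in diameter, runs right through its middle; with the screwdriver in it, the collar rests on the block's top and the blade's edge hangs 8 mm above the worktop.

How it is judged:
By the outcome, as a careful person would: the job done as asked, in the order asked, and still so for the second after the job is handed in, with the robot touching nothing.
It also fails if it takes over 51 s, if anything falls off the work surface, if the arm or the gripper's body presses on something with over 40 N, if the wrist force passes 120 N, or if a joint passes its speed limit or range.

### The arm

A 6-joint arm with a two-finger parallel gripper is mounted at the origin on a cart in front of the work surface, level with it; the furniture and walls round the work are solid. World frame = base frame: x ahead of the robot, y to its left, z up, the work surface at z = 0. Lengths are in mm, angles in rad, forces in N, time in s.
With the tool pointing down it reaches from about 275 to 1000 mm from the base axis. Payload 8.4 kg.
Tool frame: the origin (TCP) lies between the finger pads; the fingertips stand 22 mm ahead of it and the grasp point (between the pads) lies 3 mm ahead of it (r.nose_length is the z of the fingertips in the tool frame, in mm); z points along the fingers, y is the line along which they close (so a half turn about z gives the same grasp; the last joint's range is limited). The gripper opens to 85 mm and grips with 20 to 120 N. Pads are 22 mm wide; open, the fingers measure 114 mm over their backs; the gripper's body (76 mm by 85 mm) begins 54 mm behind the grasp point. The pads swing forward as they close: fully open they stand 13 mm farther back than shut.
Start: joints at [-1.348, 0.353, 1.633, -0, 1.155, -0.002], TCP at [139.318, -609.277, 253.281] pointing down, gripper open.
Joint ranges: [-2.63, 2.63], [-0.92, 2.1], [0.06, 2.66], [-1.3, 4.44], [0, 2.69], [-3.02, 3.02]. Speed limits (rad/s): [2.22, 2.22, 2.79, 3.14, 3.14, 3.14].

### API

Orientations are given as [roll, pitch, yaw] about the fixed x, y, z axes, in that order (R = Rz(yaw) Ry(pitch) Rx(roll)).
In Python, from rig import r, imaging, readout gives the robot as it stands (r), with the cameras (imaging) and the readings (readout).
- The arm moves only by the shell command python3 steer.py 'ROWS' [FORCE]. ROWS is a JSON list of rows, 1 to 5 of them, each written [[rx, ry, rz], [dx, dy, dz], opening]: a rotation vector rx, ry, rz in shares of 2 rad (1.0 is 2 rad), then dx, dy, dz in a scale on which 1.0 is 200 mm, then the opening from 0.0 (shut) to 1.0 (fully open); each row shifts and turns the commanded pose from where the row before left it, along the tool's axes as they then stand; what a row does not reach is not made up. A row lasts 1/12 s, in which the tool goes at most 41.7 mm and 0.125 rad, less where a joint would pass 70% of its speed; a pose out of reach is approached as far as the arm can. The fingers move at their own pace and stop on an object; FORCE is the grip in N (left out, the last holds). Time passes only in rows, so rows that do not move let the fingers close. It prints the time, the measured TCP pose, the force, the opening and the grip force at its end. No shift or turn number may pass 1 either way. Input that does not fit is refused with a message, and nothing moves.
- readout.sense(): the state, without advancing time (a new reading comes with each control period).
- imaging.grab_frame(name): name is "scene" or "top" or "wrist"; returns the picture (420x560x3 uint8, red, green, blue); there is no depth.
- imaging.camera_params(name): a dict with "fx", "fy", "cx", "cy" (pixels), "dist_coeffs" ([k1, k2, p1, p2, k3] as OpenCV has them; the pictures are not rectified), "rvec" (rotation vector, rad) and "tvec" (3), from world to camera coordinates, as OpenCV has them. Camera axes: x right, y down, z forward; pixel columns grow to the right and rows downward; lengths in mm; the calibration is good to about 2 mm. A picture is of the moment at which its call begins: read the wrist's pose just before it. camera_params takes no time and is no camera call; for the wrist camera it gives the pose at the moment of the call.
- r.sign_off(): hands the job in; it is judged then, once.
The state is a dict: "clock": time; "qpos": joint angles; "qvel": joint speeds; "joint_efforts": joint torques, N m; "eef_pos": TCP position; "tcp_rot": TCP orientation; "contact_force": force on the tool from outside, world axes, zero at the start; "wrist_torque": the same for the moment, N m; "opening": opening from 0.0 (shut) to 1.0 (fully open); "grasp_force": force on a finger pad.
Only numpy, scipy, OpenCV 4.12 (cv2) and the standard library are available. Lean on these libraries where they do the work, as an engineer would, in place of code of your own. Each camera call takes 0.05 s, during which the arm holds its last target. There are 200 camera calls.

## Working session

There is one attempt and no reset: what is moved stays moved. The work goes in short steps, Python scripts to look and compute and a shell command to move; the robot and the scene stay as the last step left them, time stands still between calls to the robot, and variables do not carry over. Pictures are saved under pics/ and viewed, at most 10 in all, crops included, and the job is handed in when it is done.

```bash
ls; mkdir -p pics; python3 - <<'E'
from rig import r, imaging, readout
import cv2,numpy as np
a=imaging.grab_frame("scene");b=imaging.grab_frame("top")
cv2.imwrite("pics/a.png",cv2.cvtColor(a,cv2.COLOR_RGB2BGR));cv2.imwrite("pics/b.png",cv2.cvtColor(b,cv2.COLOR_RGB2BGR))
for n in("scene","top","wrist"):
    p=imaging.camera_params(n);print(n,{k:np.round(v,3).tolist() for k,v in p.items()})
print(readout.sense(),r.nose_length)
E
```

```text
pics
rig.py
steer.py
scene {'fx': 495.423, 'fy': 495.423, 'cx': 279.315, 'cy': 219.56, 'dist_coeffs': [-0.059, 0.0, 0.0, 0.0, 0.0], 'rvec': [2.215, 0.505, -0.215], 'tvec': [-543.442, -102.182, 1054.349]}
top {'fx': 471.592, 'fy': 471.592, 'cx': 280.102, 'cy': 211.963, 'dist_coeffs': [-0.137, 0.0, 0.0, 0.0, 0.0], 'rvec': [2.176, -2.194, 0.09], 'tvec': [9.707, 558.686, 853.118]}
wrist {'fx': 333.613, 'fy': 333.613, 'cx': 279.434, 'cy': 207.771, 'dist_coeffs': [-0.067, 0.0, 0.0, 0.0, 0.0], 'rvec': [-2.285, 1.82, 0.247], 'tvec': [-624.185, -34.672, 378.06]}
{'clock': 0.1, 'qpos': array([-1.34842369e+00,  3.53622325e-01,  1.63405275e+00,  2.75157804e-06,
        1.15518532e+00, -2.40560617e-03]), 'qvel': array([-0.00090752, -0.00174767, -0.00335597,  0.00039961,  0.0010545 ,
       -0.00260537]), 'joint_efforts': array([-7.35023059e-04, -6.06358194e+01, -3.42820036e+01, -5.26287272e-05,
        3.91518610e-03, -2.44182735e-05]), 'eef_pos': array([ 139.21704379, -608.89441211,  252.61260411]), 'tcp_rot': array([-3.14032493e+00, -5.56559050e-06,  2.24777122e-01]), 'contact_force': array([0.06238987, 0.27290646, 0.23955809]), 'wrist_torque': array([-0.02501498, -0.01315295,  0.00601793]), 'grasp_force': 0.0, 'opening': 1.0010771420236644} 22.0
```

View pics/a.png

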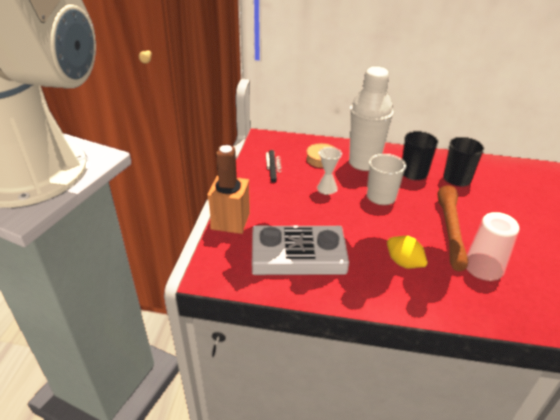

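View pics/b.png

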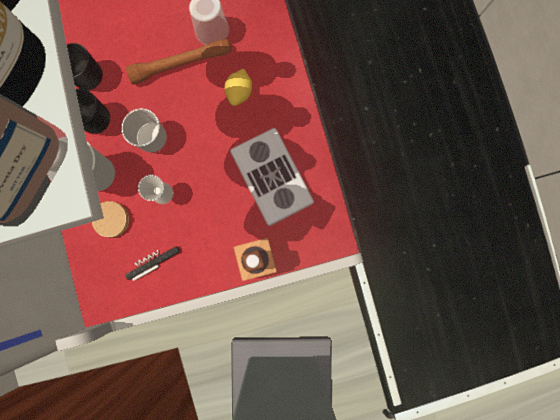

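The scene view shows the block with the driver at about (229,200) and the rinser at (300,248), with screws at (270,237) and (328,240). In the top view the driver is at (255,260) and the screws at (260,152) and (285,197). I'll enlarge both.

```bash
python3 - <<'E'
import cv2,numpy as np
a=cv2.imread("pics/a.png");b=cv2.imread("pics/b.png")
# scene crop x200-360,y140-290 ; top crop x215-335,y125-285
A=cv2.resize(a[140:290,200:360],None,fx=5,fy=4*1.0,interpolation=cv2.INTER_CUBIC)
B=cv2.resize(b[120:285,220:330],None,fx=3.6,fy=3.6,interpolation=cv2.INTER_CUBIC)
A=cv2.resize(a[140:290,200:360],None,fx=5,fy=4,interpolation=cv2.INTER_CUBIC)
cv2.imwrite("pics/a2.png",cv2.resize(a[140:290,200:360],(640,600),interpolation=cv2.INTER_CUBIC))
cv2.imwrite("pics/b2.png",B)
E
```

```text
(no output)
```

View pics/a2.png

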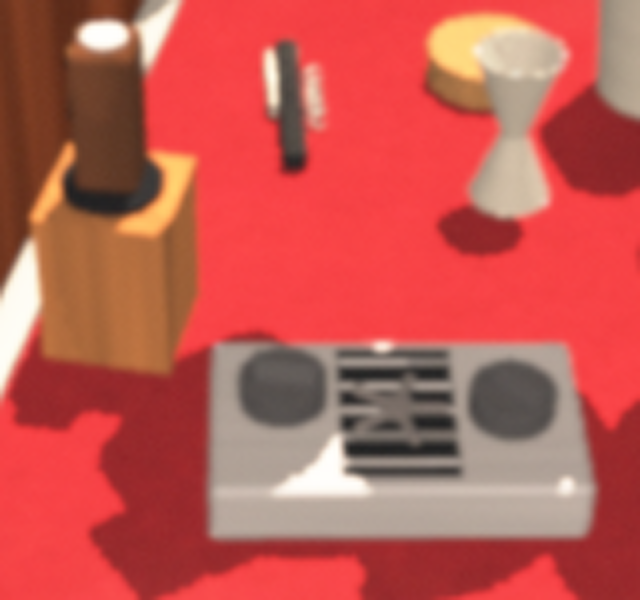

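View pics/b2.png

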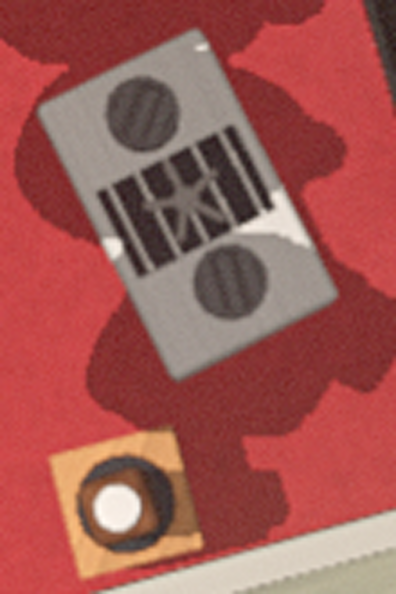

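Crops: near-block screw head at scene (270.5,233), top (284.2,198.6), with a visible slot line; far screw at scene (328,240), top (259.7,151.7). Handle cap at scene (226,149), top (252.8,261). Block corners are readable.

```bash
cat > h.py <<'E'
from rig import r, imaging, readout
import cv2,numpy as np
from scipy.spatial.transform import Rotation as R
def ray(P,uv):
    K=np.array([[P["fx"],0,P["cx"]],[0,P["fy"],P["cy"]],[0,0,1]])
    n=cv2.undistortPoints(np.array([[uv]],float),K,np.array(P["dist_coeffs"],float))[0,0]
    M=cv2.Rodrigues(np.array(P["rvec"],float))[0]; t=np.array(P["tvec"],float)
    d=M.T@np.array([n[0],n[1],1]); return -M.T@t, d/np.linalg.norm(d)
def tri(*obs):
    A=np.zeros((3,3));b=np.zeros(3)
    for P,uv in obs:
        c,d=ray(P,uv);Q=np.eye(3)-np.outer(d,d);A+=Q;b+=Q@c
    x=np.linalg.solve(A,b)
    return x,[round(float(np.linalg.norm((np.eye(3)-np.outer(ray(P,u)[1],ray(P,u)[1]))@(x-ray(P,u)[0]))),1) for P,u in obs]
def onz(P,uv,z):
    c,d=ray(P,uv);return c+d*(z-c[2])/d[2]
def shot(name,fn):
    P=imaging.camera_params(name);s=readout.sense();im=imaging.grab_frame(name)
    cv2.imwrite("pics/"+fn,cv2.cvtColor(im,cv2.COLOR_RGB2BGR))
    import pickle;pickle.dump((P,s),open("pics/"+fn+".pkl","wb"));return P,s,im
E
python3 - <<'E'
from h import *
np.set_printoptions(precision=1,suppress=True)
S=imaging.camera_params("scene");T=imaging.camera_params("top")
sc=lambda u,v:(200+u/4-.4,140+v/4-.4); tp=lambda u,v:(220+u/3.6-.4,120+v/3.6-.4)
for n,a,b in[("cap",(104,36),(118,508)),("near",(282,378),(231,283)),("far",(513,396),(143,114))]:
    print(n,*tri((S,sc(*a)),(T,tp(*b))))
s4=[(33,218),(72,143),(197,158),(160,234)];t4=[(50,458),(175,430),(202,548),(85,578)]
for p in s4: print("s",onz(S,sc(*p),80))
for p in t4: print("t",onz(T,tp(*p),80))
print([ray(S,(0,0))[0],ray(T,(0,0))[0]])
P=imaging.camera_params("wrist");s=readout.sense();M=R.from_euler("xyz",s["tcp_rot"]).as_matrix();print("wristcam in tool",M.T@(ray(P,(0,0))[0]-s["eef_pos"]),(M.T@cv2.Rodrigues(P["rvec"])[0].T))
E
```

```text
cap [473.3  49.9 160.4] [0.6, 0.6]
near [582.1  -0.9  50.5] [1.0, 1.0]
far [670.4  43.   39.9] [1.0, 1.0]
s [452.6  16.5  80. ]
s [438.2  74.1  80. ]
s [495.6  89.2  80. ]
s [508.2  31.2  80. ]
t [494.7  86.3  80. ]
t [507.6  26.4  80. ]
t [451.3  13.9  80. ]
t [437.4  69.8  80. ]
[array([ 856.6, -565.8,  603. ]), array([492. ,  10.3, 893.2])]
wristcam in tool [  67.3   -0.4 -120.7] [[ 0.  -1.  -0.3]
 [ 1.   0.   0. ]
 [-0.  -0.3  1. ]]
```

Near screw is at (582,-1) with its head at about z 50, so it is the loose one. The far screw sits at z≈40 and 98.6 mm away, which fits. The cap at z 160 fits too. Moving to look with the wrist camera.

Careful with the scale: shifts go in shares of 200 mm and turns go in shares of 2 rad. That gives: 29 mm / 200 = 0.145, -27.3 mm / 200 = -0.1365.

```bash
python3 steer.py '[[[0, 0, 0], [0.145, -0.1365, 0], 1], [[0, 0, 0], [0.145, -0.1365, 0], 1], [[0, 0, 0], [0.145, -0.1365, 0], 1], [[0, 0, 0], [0.145, -0.1365, 0], 1], [[0, 0, 0], [0.145, -0.1365, 0], 1]]' 60
python3 steer.py '[[[0, 0, 0], [0.145, -0.1365, 0], 1], [[0, 0, 0], [0.145, -0.1365, 0], 1], [[0, 0, 0], [0.145, -0.1365, 0], 1], [[0, 0, 0], [0.145, -0.1365, 0], 1], [[0, 0, 0], [0.145, -0.1365, 0], 1]]'
python3 steer.py '[[[0, 0, 0], [0.145, -0.1365, 0], 1], [[0, 0, 0], [0.145, -0.1365, 0], 1], [[0, 0, 0], [0.145, -0.1365, 0], 1], [[0, 0, 0], [0.145, -0.1365, 0], 1], [[0, 0, 0], [0.145, -0.1365, 0], 1]]'
python3 steer.py '[[[0, 0, 0], [0.145, -0.1365, 0], 1], [[0, 0, 0], [0.145, -0.1365, 0], 1], [[0, 0, 0], [0.145, -0.1365, 0], 1], [[0, 0, 0], [0.145, -0.1365, 0], 1], [[0, 0, 0], [0, 0, 0], 1]]'
python3 steer.py '[[[0, 0, 0], [0, 0, 0], 1], [[0, 0, 0], [0, 0, 0], 1], [[0, 0, 0], [0, 0, 0], 1]]'
python3 - <<'E'
from h import *
P,s,im=shot("wrist","w1.png")
for q in[(473,51,158),(582,-1,52),(670,43,44)]:
    K=np.array([[P["fx"],0,P["cx"]],[0,P["fy"],P["cy"]],[0,0,1]])
    print(cv2.projectPoints(np.array([q],float),P["rvec"],P["tvec"],K,np.array(P["dist_coeffs"]))[0].ravel())
E
```

```text
clock: 0.52
eef_pos: [250.7, -442.1, 252.9]
tcp_rot: [-3.141, 0.0, 0.224]
contact_force: [1.1, -0.4, -1.0]
opening: 0.997
grasp_force: 0.0
clock: 0.93
eef_pos: [361.6, -276.7, 253.2]
tcp_rot: [-3.142, 0.0, 0.224]
contact_force: [1.3, -0.5, -0.3]
opening: 1.0
grasp_force: 0.0
clock: 1.35
eef_pos: [472.6, -111.1, 253.2]
tcp_rot: [3.142, 0.0, 0.225]
contact_force: [0.3, -0.8, -0.2]
opening: 1.001
grasp_force: 0.0
clock: 1.77
eef_pos: [564.1, 24.4, 253.1]
tcp_rot: [-3.14, -0.003, 0.228]
contact_force: [-1.6, -0.7, 0.4]
opening: 0.996
grasp_force: 0.0
clock: 2.02
eef_pos: [560.1, 18.4, 253.0]
tcp_rot: [3.142, 0.001, 0.224]
contact_force: [0.1, -0.3, -0.3]
opening: 1.002
grasp_force: 0.0
[211.17152715 318.05316919]
[304.10438793 169.42617481]
[280.13014467  66.03146542]
```

View pics/w1.png

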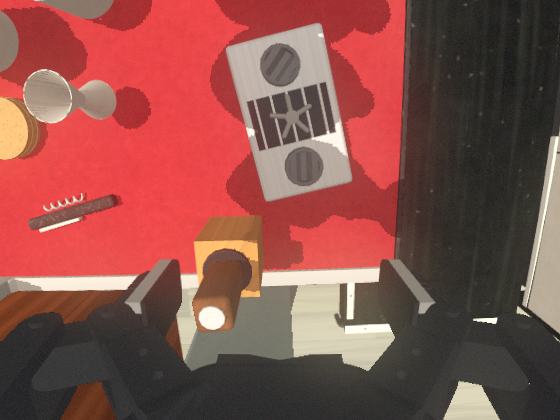

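The wrist view shows the near screw at (304,166), the far one at (280,65), the handle cap at (211,318), and the block top centred near (228,260). I'll enlarge the screw and handle.

```bash
python3 - <<'E'
import cv2,numpy as np
a=cv2.imread("pics/w1.png");o=np.zeros((600,800,3),np.uint8)
o[:400,:400]=cv2.resize(a[141:191,279:329],(400,400),interpolation=cv2.INTER_CUBIC)
o[:600,420:795]=cv2.resize(a[220:340,190:265],(375,600),interpolation=cv2.INTER_CUBIC)
cv2.imwrite("pics/w1c.png",o)
E
```

```text
(no output)
```

View pics/w1c.png

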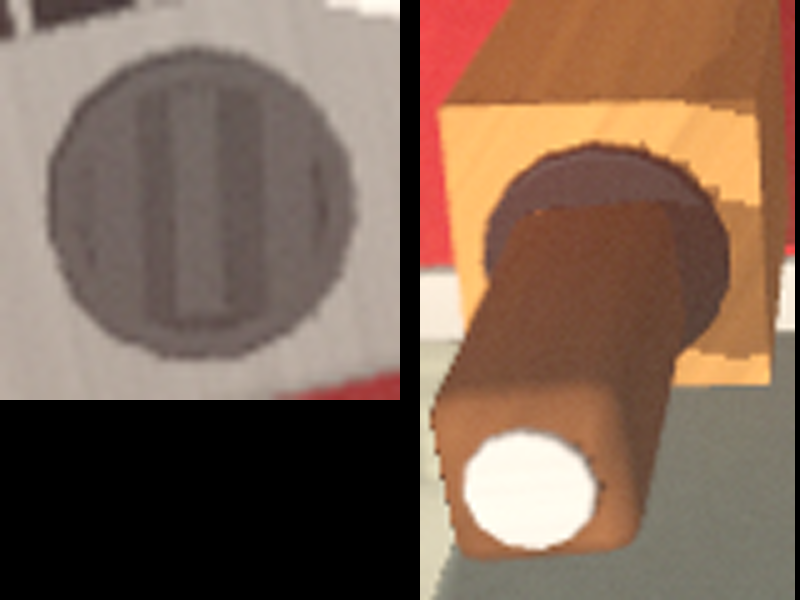

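```bash
python3 - <<'E'
from h import *
import pickle
np.set_printoptions(precision=1,suppress=True)
P,s=pickle.load(open("pics/w1.png.pkl","rb"))
sc=lambda u,v:(279+u/8-.44,141+v/8-.44); hd=lambda u,v:(190+(u-420)/5-.4,220+v/5-.4)
def ln(f,a,b,z):
    p,q=onz(P,f(*a),z),onz(P,f(*b),z);d=q-p
    print(z,p,q,"mid",(p+q)/2,"len %.1f ang %.1f"%(np.linalg.norm(d),np.degrees(np.arctan2(d[1],d[0]))))
print("slot");ln(sc,(137,325),(137-4,92),52);ln(sc,(268,325),(262,92),52);ln(sc,(207,325),(200,90),52)
ln(sc,(178,320),(176,85),42);ln(sc,(225,320),(217,85),42);ln(sc,(201.5,322),(196.5,85),42)
print("head",onz(P,sc(202,202),52))
print("handle top")
for a,b in[((445,400),(610,385)),((460,560),(635,545)),((435,420),(460,550)),((620,400),(640,530))]:ln(hd,a,b,156)
print("cap",onz(P,hd(531,490),158))
print("hbase");ln(hd,(527,212),(667,203),86)
print("collar",onz(P,hd(608,246),86))
print("block");ln(hd,(440,108),(752,102),80);ln(hd,(752,102),(770,383),80)
T=imaging.camera_params("top");S=imaging.camera_params("scene")
print(tri((P,sc(202,202)),(S,(200+282/4-.4,140+378/4-.4)),(T,(220+231/3.6-.4,120+283/3.6-.4))))
print(tri((P,hd(531,490)),(S,(225.6,148.6)),(T,(252.4,260.7))))
E
```

```text
slot
52 [568.9   4.2  52. ] [596.4  11.4  52. ] mid [582.6   7.8  52. ] len 28.4 ang 14.5
52 [572.5 -11.4  52. ] [599.8  -3.7  52. ] mid [586.2  -7.5  52. ] len 28.4 ang 15.7
52 [570.8  -4.1  52. ] [598.4   3.6  52. ] mid [584.6  -0.3  52. ] len 28.6 ang 15.6
42 [568.9  -1.6  42. ] [597.5   5.7  42. ] mid [583.2   2.1  42. ] len 29.5 ang 14.3
42 [570.2  -7.4  42. ] [598.6   0.8  42. ] mid [584.4  -3.3  42. ] len 29.5 ang 16.0
42 [569.3  -4.5  42. ] [598.    3.2  42. ] mid [583.7  -0.6  42. ] len 29.7 ang 15.1
head [585.4   0.1  52. ]
handle top
156 [484.3  65.7 156. ] [492.5  42.3 156. ] mid [488.4  54.  156. ] len 24.8 ang -70.9
156 [457.2  59.4 156. ] [466.2  33.7 156. ] mid [461.7  46.6 156. ] len 27.2 ang -70.8
156 [480.6  66.7 156. ] [459.   59.7 156. ] mid [469.8  63.2 156. ] len 22.8 ang -162.0
156 [490.4  40.4 156. ] [469.   33.5 156. ] mid [479.7  36.9 156. ] len 22.5 ang -162.0
cap [473.5  50.6 158. ]
hbase
86 [482.2  66.9  86. ] [490.   41.5  86. ] mid [486.1  54.2  86. ] len 26.6 ang -72.9
collar [478.8  50.7  86. ]
block
80 [496.6  87.2  80. ] [511.1  29.9  80. ] mid [503.8  58.6  80. ] len 59.0 ang -75.8
80 [511.1  29.9  80. ] [453.6  14.4  80. ] mid [482.3  22.2  80. ] len 59.5 ang -164.9
(array([583.1,  -0.6,  49.9]), [2.0, 0.6, 2.0])
(array([473.5,  50.3, 159.6]), [1.0, 0.7, 1.0])
```

Slot: centre (584,-0.3), 15°. Driver: (473.5,50.5), faces at 18.5°. Whether the blade lies along or across the tool x axis gets checked after lifting. Going to grasp.

To row units: -24 mm / 200 = -0.12, -19.3 mm / 200 = -0.0965, -0.098 rad / 2 = -0.049.

```bash
python3 steer.py '[[[0, 0, -0.049], [0, 0, 0], 1], [[0, 0, 0], [-0.12, -0.0965, 0], 1], [[0, 0, 0], [-0.12, -0.0965, 0], 1], [[0, 0, 0], [-0.12, -0.0965, 0], 1], [[0, 0, 0], [0, 0, 0.1], 1]]'
python3 steer.py '[[[0, 0, 0], [0, 0, 0], 1], [[0, 0, 0], [0, 0, 0], 1], [[0, 0, 0], [0, 0, 0], 1]]'
```

```text
clock: 2.48
eef_pos: [470.9, 51.3, 235.6]
tcp_rot: [-3.141, -0.002, 0.321]
contact_force: [1.2, -0.5, -0.0]
opening: 1.003
grasp_force: 0.0
clock: 2.73
eef_pos: [475.0, 50.6, 234.0]
tcp_rot: [3.141, -0.001, 0.322]
contact_force: [0.9, 0.5, 0.4]
opening: 1.001
grasp_force: 0.0
```

To row units: 27 mm / 200 = 0.135, 26 mm / 200 = 0.13.

```bash
python3 steer.py '[[[0, 0, 0], [-0.006, 0, 0.13], 1], [[0, 0, 0], [0, 0, 0.13], 1], [[0, 0, 0], [0, 0, 0.13], 1], [[0, 0, 0], [0, 0, 0.135], 1], [[0, 0, 0], [0, 0, 0], 1]]'
python3 steer.py '[[[0, 0, 0], [0, 0, 0], 1], [[0, 0, 0], [0, 0, 0], 0], [[0, 0, 0], [0, 0, 0], 0], [[0, 0, 0], [0, 0, 0], 0], [[0, 0, 0], [0, 0, 0], 0]]' 80
python3 steer.py '[[[0, 0, 0], [0, 0, 0], 0], [[0, 0, 0], [0, 0, 0], 0], [[0, 0, 0], [0, 0, 0], 0], [[0, 0, 0], [0, 0, 0], 0], [[0, 0, 0], [0, 0, 0], 0]]'
```

```text
clock: 3.15
eef_pos: [471.4, 50.2, 124.9]
tcp_rot: [-3.14, 0.006, 0.322]
contact_force: [-1.0, 0.2, 0.3]
opening: 0.998
grasp_force: 0.0
clock: 3.57
eef_pos: [473.9, 50.9, 129.5]
tcp_rot: [3.141, -0.002, 0.323]
contact_force: [0.0, -1.2, 0.9]
opening: 0.457
grasp_force: 0.0
clock: 3.98
eef_pos: [473.7, 50.9, 129.4]
tcp_rot: [3.141, -0.002, 0.323]
contact_force: [-1.0, -0.6, 8.3]
opening: 0.344
grasp_force: 78.4
```

Gripped: opening ≈29 mm, 78 N. Lifting clear of the block and looking at the blade.

To row units: -30 mm / 200 = -0.15, -25 mm / 200 = -0.125.

```bash
python3 steer.py '[[[0, 0, 0], [0, 0, -0.075], 0], [[0, 0, 0], [0, 0, -0.125], 0], [[0, 0, 0], [0, 0, -0.15], 0], [[0, 0, 0], [0, 0, -0.15], 0], [[0, 0, 0], [0, 0, -0.1], 0]]'
python3 steer.py '[[[0, 0, 0], [0, 0, 0], 0], [[0, 0, 0], [0, 0, 0], 0], [[0, 0, 0], [0, 0, 0], 0]]'
python3 - <<'E'
from h import *
P,s,w=shot("wrist","w2.png");S,_,a=shot("scene","a3.png")
def pj(P,q):
    K=np.array([[P["fx"],0,P["cx"]],[0,P["fy"],P["cy"]],[0,0,1]])
    return cv2.projectPoints(np.array([q],float),P["rvec"],P["tvec"],K,np.array(P["dist_coeffs"]))[0].ravel()
t=(473.6,50.9,s["eef_pos"][2]-121.4)
pa,pw=pj(S,t),pj(P,t);print(t,pa,pw)
o=np.zeros((600,800,3),np.uint8)
def crop(im,p,n,z):
    x,y=[int(v) for v in p];x0=max(0,x-n);y0=max(0,y-n);print("origin",x0,y0,"zoom",z);c=im[y0:y0+2*n,x0:x0+2*n,::-1];return cv2.resize(c,None,fx=z,fy=z,interpolation=cv2.INTER_CUBIC)
c=crop(a,pa,25,8);o[:c.shape[0],:c.shape[1]]=c
c=crop(w,pw,40,5);c=c[:400,:390];o[:c.shape[0],405:405+c.shape[1]]=c
cv2.imwrite("pics/c3.png",o)
E
```

```text
clock: 4.4
eef_pos: [473.6, 51.0, 251.2]
tcp_rot: [3.141, -0.002, 0.323]
contact_force: [0.7, 1.2, -1.2]
opening: 0.343
grasp_force: 79.3
clock: 4.65
eef_pos: [472.3, 50.8, 247.5]
tcp_rot: [-3.141, 0.001, 0.323]
contact_force: [0.3, -1.2, -1.5]
opening: 0.344
grasp_force: 79.4
(473.6, 50.9, np.float64(126.05216116307685)) [226.69768093 165.4181029 ] [280.15306653 206.82459341]
origin 201 140 zoom 8
origin 240 166 zoom 5
```

View pics/c3.png

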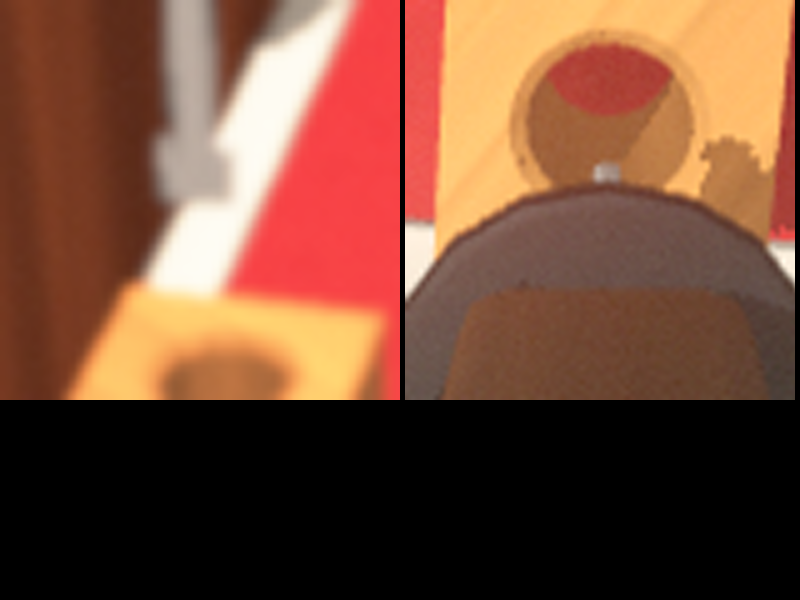

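The blade shows edge-on (4 mm) from the wrist camera and about 16 mm wide from the scene, so its width lies along tool x. The tip is at wrist (280,198), close to predicted. Moving over the loose screw.

To row units: 23.5 mm / 200 = 0.1175, 19.5 mm / 200 = 0.0975, 0.061 rad / 2 = 0.0305.

```bash
python3 steer.py '[[[0, 0, 0.0305], [0, 0, 0], 0], [[0, 0, 0], [0.1175, 0.0975, 0], 0], [[0, 0, 0], [0.1175, 0.0975, 0], 0], [[0, 0, 0], [0.1175, 0.0975, 0], 0], [[0, 0, 0], [0.1175, 0.0975, 0], 0]]'
python3 steer.py '[[[0, 0, 0], [0, 0, 0.1], 0], [[0, 0, 0], [0, 0, 0.1], 0], [[0, 0, 0], [0, 0, 0.075], 0], [[0, 0, 0], [0, 0, 0], 0], [[0, 0, 0], [0, 0, 0], 0]]'
python3 steer.py '[[[0, 0, 0], [0, 0, 0], 0], [[0, 0, 0], [0, 0, 0], 0], [[0, 0, 0], [0, 0, 0], 0]]'
python3 - <<'E'
from h import *
P,s,w=shot("wrist","w4.png");S,_,a=shot("scene","a4.png");print(s["eef_pos"])
o=np.zeros((600,800,3),np.uint8)
o[:480,:400]=cv2.resize(a[200:260,245:295,::-1],(400,480),interpolation=cv2.INTER_CUBIC)
o[:400,405:795]=cv2.resize(w[120:200,241:319,::-1],(390,400),interpolation=cv2.INTER_CUBIC)
cv2.imwrite("pics/c4.png",o)
E
```

```text
clock: 5.17
eef_pos: [584.5, -0.7, 246.7]
tcp_rot: [-3.141, 0.002, 0.262]
contact_force: [-0.3, 0.7, -1.3]
opening: 0.339
grasp_force: 79.4
clock: 5.58
eef_pos: [582.9, -0.1, 191.6]
tcp_rot: [-3.141, 0.004, 0.262]
contact_force: [0.6, 0.1, -1.3]
opening: 0.338
grasp_force: 79.5
clock: 5.83
eef_pos: [584.6, -0.0, 194.3]
tcp_rot: [3.141, -0.002, 0.262]
contact_force: [-0.2, -0.3, -1.8]
opening: 0.344
grasp_force: 79.5
[ 5.84573889e+02 -4.74047500e-02  1.94341051e+02]
```

View pics/c4.png

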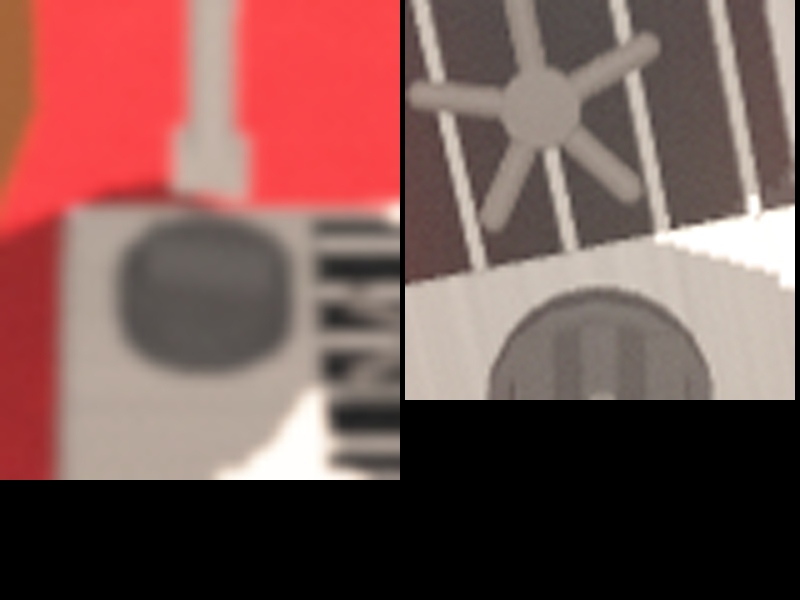

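The blade is directly over the slot in both views (scene columns 210 vs 206; wrist columns 601 vs 599). Descending.

To row units: 12 mm / 200 = 0.06, 10 mm / 200 = 0.05.

```bash
python3 steer.py '[[[0, 0, 0], [0, 0, 0.06], 0], [[0, 0, 0], [0, 0, 0.05], 0], [[0, 0, 0], [0, 0, 0.03], 0], [[0, 0, 0], [0, 0, 0], 0], [[0, 0, 0], [0, 0, 0], 0]]'
python3 steer.py '[[[0, 0, 0], [0, 0, 0.01], 0], [[0, 0, 0], [0, 0, 0.01], 0], [[0, 0, 0], [0, 0, 0], 0], [[0, 0, 0], [0, 0, 0], 0]]'
```

```text
clock: 6.35
eef_pos: [583.5, -0.1, 164.4]
tcp_rot: [-3.141, 0.002, 0.262]
contact_force: [-0.6, 0.0, -0.8]
opening: 0.342
grasp_force: 79.5
clock: 6.68
eef_pos: [584.6, -0.1, 162.2]
tcp_rot: [3.141, -0.001, 0.262]
contact_force: [-1.3, 0.4, 4.6]
opening: 0.343
grasp_force: 80.4
```

To row units: 2 mm / 200 = 0.01.

```bash
python3 steer.py '[[[0, 0, 0], [0, 0, 0.01], 0], [[0, 0, 0], [0, 0, 0], 0], [[0, 0, 0], [0, 0, 0], 0]]'
python3 steer.py '[[[0, 0, 0.025], [0, 0, 0.0015], 0], [[0, 0, 0.025], [0, 0, 0.0015], 0], [[0, 0, 0.025], [0, 0, 0.0015], 0], [[0, 0, 0], [0, 0, 0], 0], [[0, 0, 0], [0, 0, 0], 0]]'; python3 -c "
from rig import r, imaging, readout;print(readout.sense()['wrist_torque'])"
```

```text
clock: 6.93
eef_pos: [585.0, -0.1, 161.7]
tcp_rot: [3.141, -0.002, 0.262]
contact_force: [-4.4, -0.6, 18.0]
opening: 0.339
grasp_force: 82.3
clock: 7.35
eef_pos: [585.0, -0.2, 160.9]
tcp_rot: [3.141, -0.003, 0.111]
contact_force: [-4.1, -0.7, 18.7]
opening: 0.343
grasp_force: 82.0
[-0.05039921  1.27754086  0.00543568]
```

To row units: 0.5 mm / 200 = 0.0025, 0.08 rad / 2 = 0.04.

```bash
python3 steer.py '[[[0, 0, 0.04], [0, 0, 0.0025], 0], [[0, 0, 0.04], [0, 0, 0.0025], 0], [[0, 0, 0.04], [0, 0, 0.0025], 0], [[0, 0, 0], [0, 0, 0], 0]]'; python3 -c "
from rig import r, imaging, readout;print(readout.sense()['wrist_torque'])"
python3 steer.py '[[[0, 0, 0.04], [0, 0, 0.0025], 0], [[0, 0, 0.04], [0, 0, 0.0025], 0], [[0, 0, 0.04], [0, 0, 0.0025], 0], [[0, 0, 0], [0, 0, 0], 0]]'; python3 -c "
from rig import r, imaging, readout;print(readout.sense()['wrist_torque'])"
```

```text
clock: 7.68
eef_pos: [585.0, -0.3, 159.3]
tcp_rot: [3.142, -0.002, -0.133]
contact_force: [-4.0, -0.3, 18.4]
opening: 0.34
grasp_force: 82.0
[-0.20946392  1.29361945 -0.01007827]
clock: 8.02
eef_pos: [584.9, -0.4, 157.8]
tcp_rot: [-3.141, -0.002, -0.373]
contact_force: [-4.7, -1.3, 18.1]
opening: 0.342
grasp_force: 81.9
[-0.44779481  1.3385049  -0.00723134]
```

To row units: 0.5 mm / 200 = 0.0025, 0.08 rad / 2 = 0.04.

```bash
python3 steer.py '[[[0, 0, 0.04], [0, 0, 0.0025], 0], [[0, 0, 0.04], [0, 0, 0.0025], 0], [[0, 0, 0.04], [0, 0, 0.0025], 0], [[0, 0, 0.04], [0, 0, 0.0025], 0], [[0, 0, 0], [0, 0, 0], 0]]'; python3 -c "
from rig import r, imaging, readout;print(readout.sense()['wrist_torque'])"
python3 steer.py '[[[0, 0, 0.04], [0, 0, 0.0025], 0], [[0, 0, 0.04], [0, 0, 0.0025], 0], [[0, 0, 0.04], [0, 0, 0.0025], 0], [[0, 0, 0], [0, 0, 0], 0]]'; python3 -c "
from rig import r, imaging, readout;s=readout.sense();print(s['wrist_torque'],s['qpos'])"
```

```text
clock: 8.43
eef_pos: [584.7, -0.6, 155.7]
tcp_rot: [-3.141, -0.002, -0.693]
contact_force: [-4.7, -2.4, 18.3]
opening: 0.34
grasp_force: 81.9
[-0.53492314  1.42223956  0.03646907]
clock: 8.77
eef_pos: [584.7, -0.6, 154.2]
tcp_rot: [-3.141, -0.002, -0.933]
contact_force: [-5.6, -3.1, 18.5]
opening: 0.339
grasp_force: 81.9
[-0.60050396  1.5116217   0.03203318] [-3.13069094e-03  4.02195578e-01  1.80799362e+00 -1.07633411e-03
  9.29752160e-01  2.50119764e+00]
```

To row units: 0.3 mm / 200 = 0.0015, 0.2 mm / 200 = 0.001, 0.05 rad / 2 = 0.025.

```bash
for i in 1 ; do python3 steer.py '[[[0, 0, 0.025], [0, 0, 0.0015], 0], [[0, 0, 0.025], [0, 0, 0.001], 0], [[0, 0, 0], [0, 0, 0], 0], [[0, 0, 0], [0, 0, 0], 0]]'; python3 -c "
from rig import r, imaging, readout;print(readout.sense()['wrist_torque'])"; done
python3 steer.py '[[[0, 0, 0.025], [0, 0, 0], 0], [[0, 0, 0], [0, 0, 0], 0], [[0, 0, 0], [0, 0, 0], 0]]'; python3 -c "
from rig import r, imaging, readout;print(readout.sense()['wrist_torque'])"
```

```text
clock: 9.1
eef_pos: [584.9, -0.5, 153.8]
tcp_rot: [-3.14, -0.002, -1.028]
contact_force: [-5.0, -1.7, 19.3]
opening: 0.34
grasp_force: 81.9
[-0.55280306  1.30840379  0.02794616]
clock: 9.35
eef_pos: [585.1, -0.4, 153.8]
tcp_rot: [-3.139, -0.002, -1.078]
contact_force: [-3.9, -1.3, 17.9]
opening: 0.341
grasp_force: 81.7
[-0.40453827  1.07229065  0.03048066]
```

To row units: 0.05 rad / 2 = 0.025.

```bash
python3 steer.py '[[[0, 0, 0.025], [0, 0, 0], 0], [[0, 0, 0], [0, 0, 0], 0], [[0, 0, 0], [0, 0, 0], 0]]'; python3 -c "
from rig import r, imaging, readout;print(readout.sense()['wrist_torque'])"
python3 steer.py '[[[0, 0, 0.025], [0, 0, 0], 0], [[0, 0, 0], [0, 0, 0], 0], [[0, 0, 0], [0, 0, 0], 0]]'; python3 -c "
from rig import r, imaging, readout;print(readout.sense()['wrist_torque'])"
```

```text
clock: 9.6
eef_pos: [584.9, -0.5, 153.8]
tcp_rot: [-3.14, -0.002, -1.128]
contact_force: [-4.7, -0.8, 18.6]
opening: 0.342
grasp_force: 81.9
[-0.42483831  1.26312769  0.05592926]
clock: 9.85
eef_pos: [584.9, -0.5, 153.8]
tcp_rot: [-3.14, -0.001, -1.178]
contact_force: [-5.5, -1.8, 19.0]
opening: 0.345
grasp_force: 81.9
[-0.38978577  1.39167629  0.12059641]
```

To row units: 0.05 rad / 2 = 0.025.

```bash
python3 steer.py '[[[0, 0, 0.025], [0, 0, 0], 0], [[0, 0, 0], [0, 0, 0], 0], [[0, 0, 0], [0, 0, 0], 0]]'; python3 -c "
from rig import r, imaging, readout;print(readout.sense()['wrist_torque'])"
python3 steer.py '[[[0, 0, 0.02], [0, 0, 0], 0], [[0, 0, 0], [0, 0, 0], 0], [[0, 0, 0], [0, 0, 0], 0]]'; python3 - <<'E'
from h import *
s=readout.sense();print(s['wrist_torque'],s['qpos'][5])
S,_,a=shot("scene","a5.png");T,_,b=shot("top","b5.png");P,_,w=shot("wrist","w5.png")
o=np.zeros((600,800,3),np.uint8)
o[:360,:400]=cv2.resize(a[205:265,250:350,::-1],(400,360),interpolation=cv2.INTER_CUBIC)
o[:400,405:795]=cv2.resize(w[120:200,241:319,::-1],(390,400),interpolation=cv2.INTER_CUBIC)
cv2.imwrite("pics/c5.png",o)
E
```

```text
clock: 10.1
eef_pos: [584.8, -0.5, 153.7]
tcp_rot: [-3.14, -0.001, -1.228]
contact_force: [-4.8, -1.3, 18.9]
opening: 0.343
grasp_force: 82.0
[-0.4487535   1.37996025  0.18387802]
clock: 10.35
eef_pos: [584.8, -0.5, 153.8]
tcp_rot: [-3.14, -0.001, -1.268]
contact_force: [-5.1, -2.7, 18.4]
opening: 0.346
grasp_force: 82.0
[-0.45549474  1.39904041  0.28555255] 2.8360440117990504
```

View pics/c5.png

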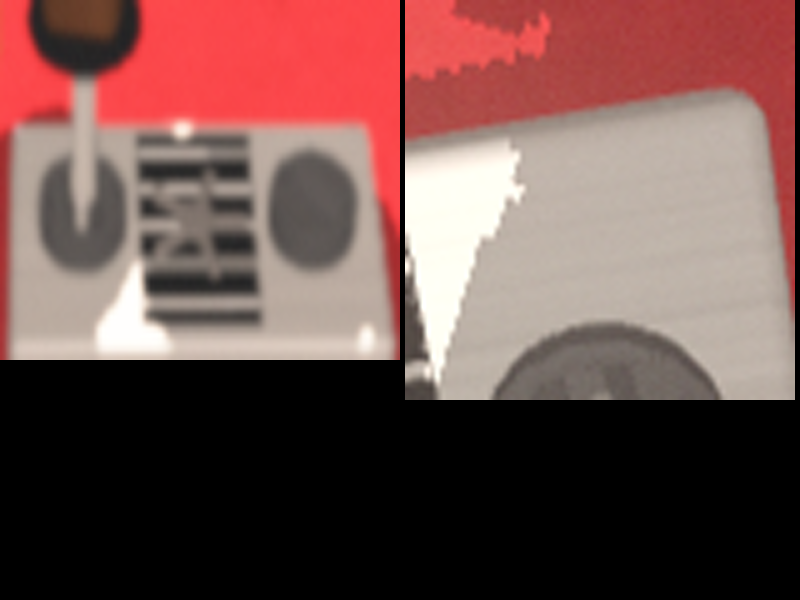

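At the stop: torque has risen to 0.29 N m, the sinking ended after about 8 mm, and both heads now look level in the scene view (blade at (80,230), head at (82,210)). Unwinding within the play, then lifting.

To row units: -0.1 rad / 2 = -0.05.

```bash
python3 steer.py '[[[0, 0, -0.05], [0, 0, 0], 0], [[0, 0, -0.05], [0, 0, 0], 0], [[0, 0, 0], [0, 0, 0], 0], [[0, 0, 0], [0, 0, 0], 0]]'; python3 -c "
from rig import r, imaging, readout;print(readout.sense()['wrist_torque'])"
python3 steer.py '[[[0, 0, 0], [0, 0, -0.015], 0], [[0, 0, 0], [0, 0, -0.02], 0], [[0, 0, 0], [0, 0, -0.04], 0], [[0, 0, 0], [0, 0, -0.06], 0], [[0, 0, 0], [0, 0, -0.1], 0]]'
python3 steer.py '[[[0, 0, 0], [0, 0, -0.125], 0], [[0, 0, 0], [0, 0, -0.125], 0], [[0, 0, 0], [0, 0, 0], 0], [[0, 0, 0], [0, 0, 0], 0]]'
```

```text
clock: 10.83
eef_pos: [585.2, -0.4, 153.8]
tcp_rot: [-3.139, -0.002, -1.067]
contact_force: [-2.7, -1.7, 17.1]
opening: 0.342
grasp_force: 81.8
[-0.33183245  1.02337963  0.00530845]
clock: 11.25
eef_pos: [583.0, -0.1, 198.0]
tcp_rot: [3.139, 0.001, -1.068]
contact_force: [0.2, 0.1, -1.7]
opening: 0.337
grasp_force: 79.5
clock: 11.58
eef_pos: [585.0, -0.1, 250.6]
tcp_rot: [-3.138, -0.002, -1.068]
contact_force: [-0.2, 0.6, -2.7]
opening: 0.344
grasp_force: 79.7
```

To row units: -0.116 rad / 2 = -0.058.

```bash
python3 steer.py '[[[0, 0, -0.058], [0, 0, 0], 0], [[0, 0, -0.058], [0, 0, 0], 0], [[0, 0, -0.058], [0, 0, 0], 0], [[0, 0, -0.058], [0, 0, 0], 0], [[0, 0, -0.058], [0, 0, 0], 0]]'
python3 steer.py '[[[0, 0, -0.058], [0, 0, 0], 0], [[0, 0, -0.058], [0, 0, 0], 0], [[0, 0, -0.058], [0, 0, 0], 0], [[0, 0, -0.058], [0, 0, 0], 0], [[0, 0, -0.058], [0, 0, 0], 0]]'
python3 steer.py '[[[0, 0, -0.058], [0, 0, 0], 0], [[0, 0, -0.058], [0, 0, 0], 0], [[0, 0, 0], [0, 0, 0], 0], [[0, 0, 0], [0, 0, 0], 0], [[0, 0, 0], [0, 0, 0], 0]]'
python3 - <<'E'
from h import *
s=readout.sense();M=R.from_euler("xyz",s["tcp_rot"]).as_matrix();print(s["tcp_rot"],M.T@(np.array([473.7,50.9,248])-s["eef_pos"]))
P,s,w=shot("wrist","w6.png")
a=cv2.imread("pics/w2.png");b=cv2.imread("pics/w6.png")
# driver-in-hand shift vs. before: collar/handle patch
t=a[205:300,200:360];res=cv2.matchTemplate(b,t,cv2.TM_CCOEFF_NORMED);print(cv2.minMaxLoc(res))
E
```

```text
clock: 12.0
eef_pos: [583.2, -0.1, 247.1]
tcp_rot: [3.141, 0.002, -0.482]
contact_force: [-0.9, -0.3, -1.5]
opening: 0.344
grasp_force: 79.5
clock: 12.42
eef_pos: [583.2, -0.1, 247.1]
tcp_rot: [-3.141, 0.002, 0.098]
contact_force: [-0.6, -0.6, -1.0]
opening: 0.345
grasp_force: 79.5
clock: 12.83
eef_pos: [583.7, -0.1, 247.8]
tcp_rot: [-3.141, 0.001, 0.32]
contact_force: [-0.4, 0.3, -1.3]
opening: 0.343
grasp_force: 79.5
[-3.14123287e+00  1.01220045e-03  3.19933706e-01] [-88.33302186 -83.01639858  -0.08949772]
(-0.25696632266044617, 0.5316709876060486, (207, 283), (200, 205))
```

The driver sits in the hand as before (zero image shift). Returning over the block.

To row units: -22 mm / 200 = -0.11, -20.8 mm / 200 = -0.104.

```bash
python3 steer.py '[[[0, 0, 0], [-0.11, -0.104, 0], 0], [[0, 0, 0], [-0.11, -0.104, 0], 0], [[0, 0, 0], [-0.11, -0.104, 0], 0], [[0, 0, 0], [-0.11, -0.104, 0], 0], [[0, 0, 0], [0, 0, 0], 0]]'
python3 steer.py '[[[0, 0, 0], [0, 0, 0], 0], [[0, 0, 0], [0, 0, 0], 0], [[0, 0, 0], [0, 0, 0], 0], [[0, 0, 0], [0, 0, 0], 0]]'
```

```text
clock: 13.3
eef_pos: [469.2, 52.0, 247.7]
tcp_rot: [-3.14, 0.004, 0.322]
contact_force: [0.0, 0.0, -1.5]
opening: 0.34
grasp_force: 79.7
clock: 13.63
eef_pos: [475.1, 50.4, 248.4]
tcp_rot: [3.141, -0.0, 0.323]
contact_force: [-0.6, 1.1, -1.5]
opening: 0.342
grasp_force: 79.7
```

To row units: 20 mm / 200 = 0.1, 15 mm / 200 = 0.075.

```bash
python3 steer.py '[[[0, 0, 0], [0, 0, 0.075], 0], [[0, 0, 0], [0, 0, 0.1], 0], [[0, 0, 0], [0, 0, 0.1], 0], [[0, 0, 0], [0, 0, 0.1], 0], [[0, 0, 0], [0, 0, 0.1], 0]]'
python3 steer.py '[[[0, 0, 0], [0, 0, 0.06], 0], [[0, 0, 0], [0, 0, 0.03], 0], [[0, 0, 0], [0, 0, 0.015], 0], [[0, 0, 0], [0, 0, 0], 0], [[0, 0, 0], [0, 0, 0], 0]]'
python3 steer.py '[[[0, 0, 0], [0, 0, 0.0075], 0], [[0, 0, 0], [0, 0, 0], 0], [[0, 0, 0], [0, 0, 0], 0]]'
```

```text
clock: 14.05
eef_pos: [474.8, 50.4, 152.4]
tcp_rot: [3.141, -0.0, 0.323]
contact_force: [0.1, 0.3, -1.1]
opening: 0.341
grasp_force: 79.7
clock: 14.47
eef_pos: [474.8, 50.7, 132.9]
tcp_rot: [3.141, -0.001, 0.323]
contact_force: [0.2, -0.0, -0.4]
opening: 0.342
grasp_force: 79.7
clock: 14.72
eef_pos: [474.4, 50.8, 131.4]
tcp_rot: [3.141, -0.001, 0.324]
contact_force: [-0.5, 0.5, -1.5]
opening: 0.341
grasp_force: 79.7
```

Collar should rest at TCP z ≈ 129.4; easing down.

To row units: 1 mm / 200 = 0.005, 0.6 mm / 200 = 0.003.

```bash
python3 steer.py '[[[0, 0, 0], [0, 0, 0.005], 0], [[0, 0, 0], [0, 0, 0.005], 0], [[0, 0, 0], [0, 0, 0.003], 0], [[0, 0, 0], [0, 0, 0], 0], [[0, 0, 0], [0, 0, 0], 0]]'
python3 steer.py '[[[0, 0, 0], [0, 0, 0], 0.45], [[0, 0, 0], [0, 0, 0], 0.6], [[0, 0, 0], [0, 0, 0], 1], [[0, 0, 0], [0, 0, 0], 1], [[0, 0, 0], [0, 0, 0], 1]]'
python3 steer.py '[[[0, 0, 0], [0, 0, 0], 1], [[0, 0, 0], [0, 0, 0], 1], [[0, 0, 0], [0, 0, 0], 1], [[0, 0, 0], [0, 0, 0], 1], [[0, 0, 0], [0, 0, -0.025], 1]]'
```

```text
clock: 15.13
eef_pos: [474.4, 50.8, 129.3]
tcp_rot: [3.141, -0.001, 0.324]
contact_force: [-4.1, -0.3, 14.6]
opening: 0.342
grasp_force: 81.6
clock: 15.55
eef_pos: [474.1, 50.7, 128.2]
tcp_rot: [-3.142, 0.0, 0.324]
contact_force: [0.1, -0.2, 0.6]
opening: 0.982
grasp_force: 0.0
clock: 15.97
eef_pos: [473.6, 50.7, 132.8]
tcp_rot: [-3.141, 0.001, 0.324]
contact_force: [-0.4, 0.3, -0.8]
opening: 0.998
grasp_force: 0.0
```

Released on the block. Retreating and taking the last check picture.

To row units: -30 mm / 200 = -0.15, -20 mm / 200 = -0.1.

```bash
python3 steer.py '[[[0, 0, 0], [0, 0, -0.1], 1], [[0, 0, 0], [0, 0, -0.15], 1], [[0, 0, 0], [0, 0, -0.15], 1], [[0, 0, 0], [0, 0, -0.15], 1], [[0, 0, 0], [0, 0, -0.15], 1]]'
python3 steer.py '[[[0, 0, 0], [-0.175, 0, 0], 1], [[0, 0, 0], [-0.175, 0, 0], 1], [[0, 0, 0], [-0.15, 0, 0], 1], [[0, 0, 0], [0, 0, 0], 1], [[0, 0, 0], [0, 0, 0], 1]]'
python3 - <<'E'
from h import *
S,s,a=shot("scene","a7.png");T,_,b=shot("top","b7.png");P,_,w=shot("wrist","w7.png");print(s["eef_pos"])
o=np.zeros((600,800,3),np.uint8)
o[:375,:400]=cv2.resize(a[140:290,200:360,::-1],(400,375),interpolation=cv2.INTER_CUBIC)
o[:600,400:]=cv2.resize(b[120:285,220:330,::-1],(400,600),interpolation=cv2.INTER_CUBIC)
o[375:600,:300]=cv2.resize(w[:,:,::-1],(300,225),interpolation=cv2.INTER_AREA)
cv2.imwrite("pics/c7.png",o)
E
```

```text
clock: 16.38
eef_pos: [473.8, 50.7, 275.1]
tcp_rot: [3.142, -0.0, 0.324]
contact_force: [2.1, -0.2, 0.2]
opening: 1.0
grasp_force: 0.0
clock: 16.8
eef_pos: [378.3, 18.6, 273.8]
tcp_rot: [3.141, -0.001, 0.323]
contact_force: [1.0, 0.0, -0.5]
opening: 1.001
grasp_force: 0.0
[378.33429163  18.60171866 273.84627428]
```

View pics/c7.png

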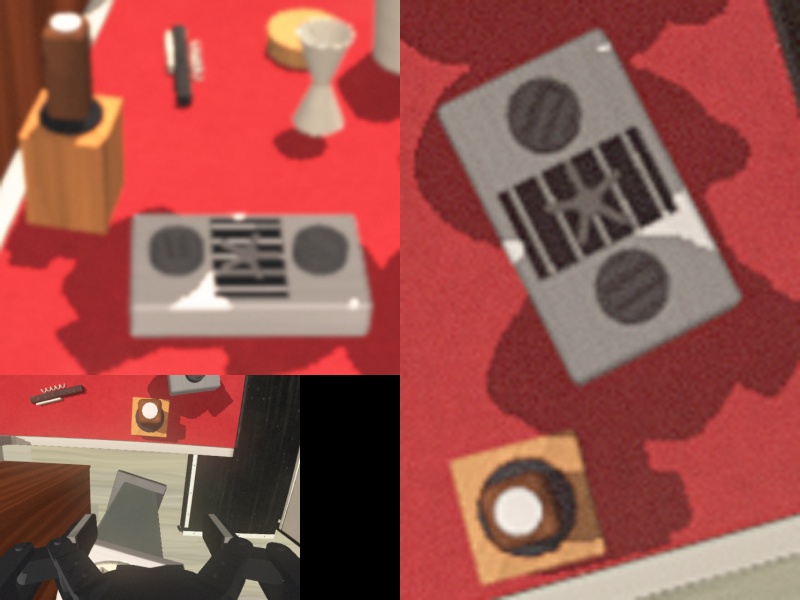

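The driver stands upright with its collar on the block. The near screw's slot has turned clockwise by about 70° and its head is now level with the other. Handing in.

```bash
python3 -c "
from rig import r, imaging, readout;print(r.sign_off())"
```

```text
the job is handed in; nothing more can be done
None
```

The loose screw (the one nearer the wooden block) is turned home against its stop, and the screwdriver is back upright in its block and released; I handed the job in at about 17 s, and no verdict came back.

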